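Swap the sample on the warmer, gently

ROBOT

A 7-joint arm with a two-finger parallel gripper is mounted at the origin on the work surface. World frame = base frame: x ahead of the robot, y to its left, z up, the work surface at z = 0. Lengths are in m, angles in rad, forces in N, time in s.
With the tool pointing down it reaches from about 0.4 to 0.85 m from the base axis. Payload 10.4 kg.
Tool frame: the origin (TCP) lies at the very end of the fingers, on their centre line; the grasp point (between the pads) lies 19 mm behind it; z points along the fingers, y is the line along which they close (so a half turn about z gives the same grasp; the last joint's range is limited). The gripper opens to 87 mm and grips with 3 to 60 N. Pads are 19 mm wide; open, the fingers measure 117 mm over their backs; the gripper's body (75 mm by 190 mm) begins 51 mm behind the grasp point.
Start: joints at [1.214, 0.332, -0.065, 1.46, 0.022, 1.35, -0.088], TCP at [0.205, -0.591, 0.223] pointing down, gripper open.
Joint ranges: [-2.6, 2.6], [-0.5, 2.12], [-1.47, 1.34], [0.16, 2.42], [-1.27, 4.41], [0.06, 2.06], [-2.6, 2.6]. Speed limits (rad/s): [2.22, 2.22, 2.79, 2.79, 3.14, 3.14, 3.14].

INTERFACE

Orientations are given as a unit quaternion [x, y, z, w].
In Python, from bench import manip gives the robot as it stands. Calls block until the motion is done:
- manip.move_pose(position, orientation): joint-space move of the TCP to a pose.
- manip.move_linear(position, attitude=None, feed=0.15, contact_N=None): straight line of the TCP; attitude=None keeps the orientation; feed is the mean speed in m/s. With contact_N (N) it stops when the force on the tool has changed by that much, and returns True; else False.
- manip.move_joints(angles): joint-space move.
- manip.grip(opening, grasp_force=None): finger opening in m; grasp_force is the grip in N (None keeps the last); returns when the fingers have stopped.
- manip.hold(seconds).
- manip.ik(position, orientation): joint angles nearest the present ones, or None.
- manip.get_image(name): name is "scene" or "top" or "wrist"; returns a dict with "frame" (400x640x3 uint8, blue, green, red), "fx", "fy", "cx", "cy" (pixels), "R" (3x3) and "t" (3): a world point X has camera coordinates R X + t. Camera axes: x right, y down, z forward; pixel columns grow to the right and rows downward; lengths in m; the calibration is good to about 2 mm. A picture is of the moment at which its call begins. There is no depth.
A pose or a line that the arm cannot do raises manip.MotionError and nothing moves.
- manip.job_done(): hands the job in; it is judged then, once.
Readings, each from a call of its own:
- manip.get_time_s(): time.
- manip.get_joints(): joint angles.
- manip.get_qd(): joint speeds.
- manip.get_effort(): joint torques, N m.
- manip.get_ee_pos(): TCP position.
- manip.get_orientation(): TCP orientation.
- manip.get_wrist_force(): force on the tool from outside, world axes, zero at the start.
- manip.get_wrist_torque(): the same for the moment, N m.
- manip.get_gripper_width(): finger opening in m.
- manip.get_gripper_force(): force on a finger pad.
Only numpy, scipy, OpenCV 4.12 (cv2) and the standard library are available. Lean on these libraries where they do the work, as an engineer would, in place of code of your own. Each camera call takes 0.05 s, during which the arm holds its last target. There are 200 camera calls.

TASK

First lift the finished blue-capped vial off the warmer's round pad and stand it upright and free on the floor of the blue tray; then take the red-capped vial out of the leaning rack and stand it upright on the pad, wholly on the dark disc; finally turn the warmer's dial clockwise until its pointer clicks in at the orange mark. The vials are thin glass: hold them with your lightest grip (they crack if each finger presses with more than about 45 N) and set them down softly rather than dropping or ramming them, and leave every other thing on the bench where it is.

Things in the scene. Friction and masses are not known exactly. Their poses are not given: they have to be found in the camera images.
- red_vial: thin-glass sample vial, a straight cylinder 28 mm in diameter up to 78 mm, then a shoulder and a red cap of 23 mm diameter; 100 mm tall overall, about 70 g. Origin: centre of its underside; z axis: along the vial to the cap. It starts leaning 26 degrees (0.45 rad) in one of the rack's three pockets, the cap towards the rack's front.
- blue_vial: thin-glass sample vial, a straight cylinder 28 mm in diameter up to 78 mm, then a shoulder and a blue cap of 23 mm diameter; 100 mm tall overall, about 70 g. Origin: centre of its underside; z axis: along the vial to the cap. It starts standing on the warmer's pad.
- green_vial: thin-glass sample vial, a straight cylinder 28 mm in diameter up to 78 mm, then a shoulder and a green cap of 23 mm diameter; 100 mm tall overall, about 70 g. Origin: centre of its underside; z axis: along the vial to the cap. A bystander in another pocket of the rack, leaning alike.
- yellow_vial: thin-glass sample vial, a straight cylinder 28 mm in diameter up to 78 mm, then a shoulder and a yellow cap of 23 mm diameter; 100 mm tall overall, about 70 g. Origin: centre of its underside; z axis: along the vial to the cap. A bystander in another pocket of the rack, leaning alike.
- rack: white rack, fixed, base 110 x 240 mm (x, y); three square pockets at y = -75, 0, +75 mm lean 0.45 rad, mouths up and towards the rack's -x. A vial is drawn out along its own axis. A pocket is 32 mm square inside, 38 mm outside, and holds the lowest 40 mm of a vial; its highest rim is 80 mm above the bench. Origin: centre of the base's underside; z up.
- tray: blue open tray, fixed, 210 x 250 x 24 mm outside (x, y, z), walls and floor 4 mm thick; origin: centre of its underside; z up. Three bottles stand in it; the rest of its floor is free.
- warmer: sample warmer, fixed, a white box 150 x 270 mm (x, y), its flat deck 50 mm above the bench; origin: centre of its underside, z up. The pad lies towards its +y end and the dial towards its -y end. A clear upright splash guard 4 mm thick and 130 mm long (along y) rises 60 mm above the deck at x = +67 mm, y = +5 to +135 mm.
- pad (a point): centre of the top face of the pad, a round dark metal disc 54 mm in diameter standing 3 mm above the warmer's deck; its axes are parallel to the warmer's
- dial_axis (a point): point on the dial's upright axis at the height to grip, 35 mm above the deck and 9 mm below the top of the grip bar; axes parallel to the warmer's
- pointer (a point): outer end of the white pointer line on top of the dial's grip bar, 23 mm from the axis. The bar is 46 mm long (along the pointer), 14 mm wide and 32 mm tall over a 48 mm disc; its top is 44 mm above the deck.
- dial (a joint): angle of the dial, rad: at 0 the pointer points along the warmer's +x (away from the robot), and it grows clockwise seen from above (towards the warmer's -y). It clicks in at 0, 0.7, 1.4 and 2.1; 0, 0.7 and 2.1 have small white dots, 1.4 has the larger orange mark, all 42 mm from the axis. Range 0 to 2.1.
- brown_bottle: bystander in the tray: brown glass bottle with white cap, 44 mm diameter, 105 mm tall; origin: centre of its underside
- dark_bottle: bystander in the tray: brown glass bottle with blue cap, 40 mm diameter, 100 mm tall; origin: centre of its underside
- white_jar: bystander in the tray: white jar with green label, 42 mm diameter, 85 mm tall; origin: centre of its underside
- wash_bottle: bystander on the bench in front of the warmer: white bottle with black cap, 56 mm diameter, 170 mm tall; origin: centre of its underside
- slide_box: bystander on the bench in front of the warmer: green box 55 x 80 x 30 mm; origin: centre of its underside
- marker: bystander behind the warmer: black marker pen 14 x 125 x 13 mm, lying along its y; origin: centre of its underside
Mind the look-alikes: they are no part of the job. Leave any pink look-alike of the blue_vial alone.

How it is judged:
By the outcome, as a careful person would: the job done as asked, in the order asked, and still so for the second after the job is handed in, with the robot touching nothing.
It also fails if it takes over 67 s, if anything falls off the work surface, if the arm or the gripper's body presses on something with over 40 N, if the wrist force passes 120 N, or if a joint passes its speed limit or range.

## Working session

There is one attempt and no reset: what is moved stays moved. The work goes in short steps, each a Python script; the robot and the scene stay as the last script left them, time stands still between calls to the robot, and variables do not carry over. Pictures are saved under pics/ and viewed, at most 14 in all, crops included, and the job is handed in when it is done.

```bash
ls; mkdir -p pics
python3 - <<'E'
from bench import manip
import cv2,pickle
d={}
for n in("scene","top"):
    d[n]=manip.get_image(n); cv2.imwrite(f"pics/{n}0.png",d[n]["frame"]); print(n,d[n]["R"],d[n]["t"],d[n]["fx"],d[n]["cx"],d[n]["cy"])
pickle.dump(d,open("d0.pkl","wb"))
print(manip.get_time_s(),manip.get_orientation())
E
```

```text
pics
scene [[-0.39255954  0.91972607 -0.00098453]
 [ 0.55875782  0.23763972 -0.79455463]
 [-0.73053864 -0.31246012 -0.60719187]] [ 0.25074018 -0.24764179  1.53553337] 409.9268410494349 314.16968762122036 189.12890931247577
top [[-0.00549866 -0.99990623 -0.01254213]
 [-0.99384251  0.00685247 -0.11058979]
 [ 0.11066536  0.0118568  -0.993787  ]] [0.00712374 0.58254381 1.15392733] 434.08769115945796 314.3098395212565 203.98704792514005
0.1 [ 9.86107472e-01  1.66107328e-01 -1.43761578e-04 -6.24017128e-04]
```

View pics/top0.png

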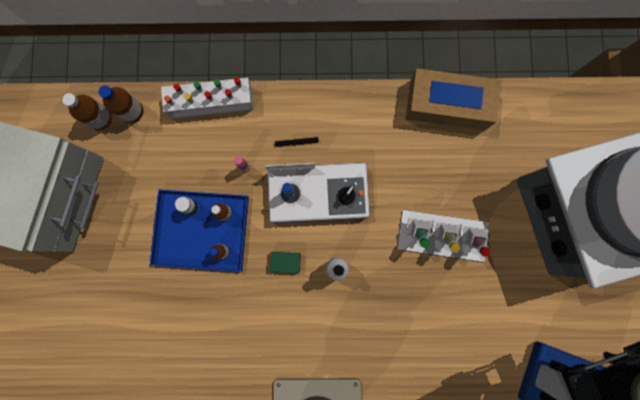

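View pics/scene0.png

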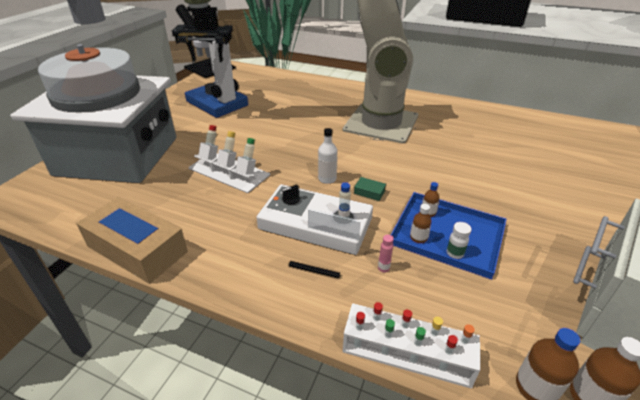

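The top view shows the tray at (200,231), the warmer at (318,193) with the blue cap at (289,188) and the dial at (347,194), and the rack at (445,237) with the red cap at (485,251). The scene view agrees. Next I'll zoom in.

```bash
cat > h.py <<'E'
import numpy as np,cv2,pickle
def ray(im,u,v):
    R=np.array(im["R"]);t=np.array(im["t"])
    d=R.T@np.array([(u-im["cx"])/im["fx"],(v-im["cy"])/im["fy"],1]);return -R.T@t,d
def onz(im,u,v,z):
    o,d=ray(im,u,v);return o+d*(z-o[2])/d[2]
def tri(a,b):
    (o,d),(p,e)=ray(*a),ray(*b)
    s=np.linalg.lstsq(np.c_[d,-e],p-o,rcond=None)[0]
    x,y=o+s[0]*d,p+s[1]*e
    return (x+y)/2,np.linalg.norm(x-y)
def proj(im,X):
    c=np.array(im["R"])@X+im["t"];return np.array([im["fx"]*c[0]/c[2]+im["cx"],im["fy"]*c[1]/c[2]+im["cy"]])
E
python3 - <<'E'
from h import *
d=pickle.load(open("d0.pkl","rb"))
t=d["top"]["frame"];s=d["scene"]["frame"]
r=lambda a,f:cv2.resize(a,None,fx=f,fy=f,interpolation=cv2.INTER_CUBIC)
a=r(t[150:235,255:385],6);cv2.imwrite("pics/c1.png",a)
b=r(t[200:275,385:500],6);cv2.imwrite("pics/c2.png",b)
E
```

```text
(no output)
```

View pics/c1.png

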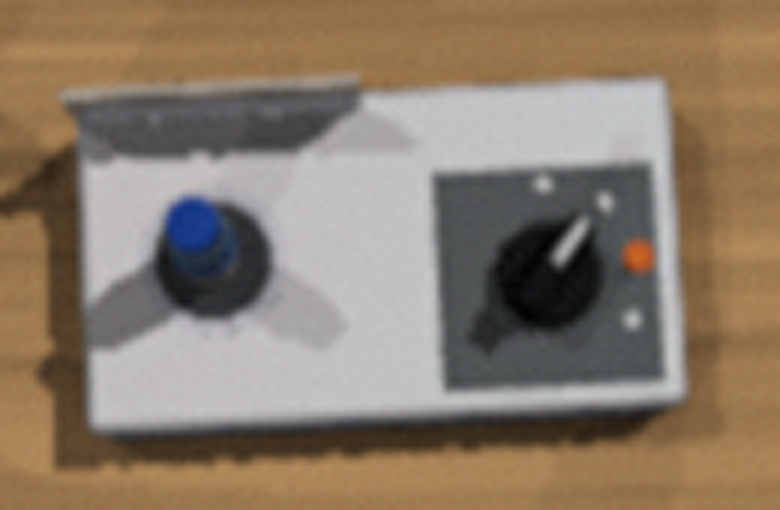

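View pics/c2.png

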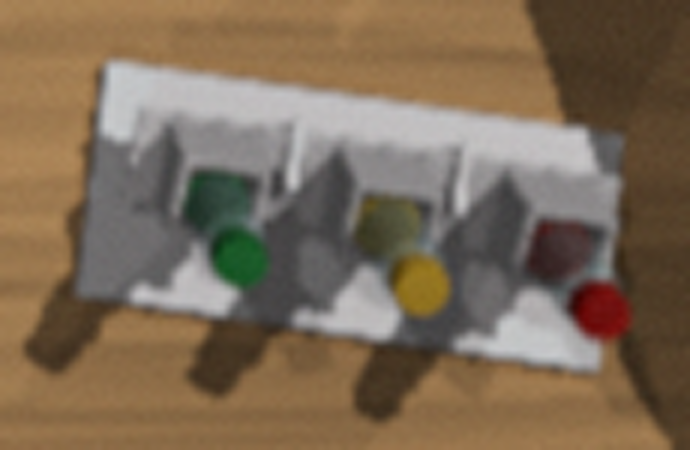

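The crops show the pointer on the second dot (0.7), the orange mark at crop (639,256) and the pad at (213,260). The red vial is in the rack's right-hand pocket, leaning towards the robot, with its cap at (601,310) in the second crop.

Run:
```python
from h import *
np.set_printoptions(precision=4,suppress=True)
d=pickle.load(open("d0.pkl","rb"));T=d["top"];S=d["scene"]
c1=lambda u,v,z:onz(T,u/6-.42+255,v/6-.42+150,z)
c2=lambda u,v,z:onz(T,u/6-.42+385,v/6-.42+200,z)
W=[c1(*p,.05) for p in((90,430),(685,400),(668,80))]
print("warmer",W, np.arctan2(*(W[0]-W[1])[[1,0]])-np.pi/2, "len",np.linalg.norm(W[0]-W[1]),np.linalg.norm(W[2]-W[1]),"cen",(W[0]+W[2])/2)
print("pad",c1(213,260,.053))
D=np.array([c1(*p,.05)[:2] for p in((543,183),(605,202),(639,256),(632,319))])
A=np.c_[2*D,np.ones(4)];c=np.linalg.lstsq(A,(D**2).sum(1),rcond=None)[0];print("dial c",c[:2],"r",np.sqrt(c[2]+c[:2]@c[:2]),"ang",np.arctan2(*(D-c[:2]).T[::-1]))
# dots with fixed radius: mean using known angles
print("pointer end",c1(584,222,.094),"start",c1(560,262,.094))
for z in(0,.006): 
  C=[c2(*p,z) for p in((105,62),(622,135),(600,370),(78,295))]
  print("rack",z,np.array(C)[:,:2],"cen",np.mean(C,0),"len",[np.linalg.norm(C[i]-C[(i+1)%4]) for i in range(4)],"yaw",np.arctan2(*(C[0]-C[1])[[1,0]])-np.pi/2,np.arctan2(*(C[3]-C[2])[[1,0]])-np.pi/2)
def blobs(im,lo,hi,roi):
    h=cv2.cvtColor(im["frame"],cv2.COLOR_BGR2HSV);m=cv2.inRange(h,lo,hi)
    if lo[0]==0:m|=cv2.inRange(h,(172,lo[1],lo[2]),(180,255,255))
    x0,y0,x1,y1=roi;q=np.zeros_like(m);q[y0:y1,x0:x1]=m[y0:y1,x0:x1]
    n,l,st,ce=cv2.connectedComponentsWithStats(q);i=1+np.argmax(st[1:,4]);return ce[i],st[i]
for n,lo,hi,rt,rs in(("red",(0,150,80),(8,255,255),(470,235,500,265),(195,115,225,145)),("yellow",(18,120,80),(32,255,255),(445,235,465,256),(222,125,240,145)),("green",(50,100,50),(80,255,255),(415,232,435,252),(240,130,260,152)),("blue",(105,150,60),(125,255,255),(278,178,300,200),(335,178,355,198))):
    a,sa=blobs(T,lo,hi,rt);b,sb=blobs(S,lo,hi,rs);print(n,a,sa,b,sb,tri((T,*a),(S,*b)))
# tray: blue mask
m=cv2.inRange(cv2.cvtColor(T["frame"],cv2.COLOR_BGR2HSV),(105,120,40),(125,255,255));m[:180]=0;m[:, :145]=0;m[:,260:]=0;m[290:]=0
r=cv2.minAreaRect(cv2.findNonZero(m));print("tray",r);B=[onz(T,*p,.024) for p in cv2.boxPoints(r)];print(np.array(B)[:,:2],np.mean(B,0))
f=cv2.resize(T["frame"][180:280,145:255],None,fx=6,fy=6,interpolation=2);cv2.imwrite("pics/c3.png",f[:600])
```

```text
warmer [array([0.5348, 0.1236, 0.05  ]), array([ 0.5466, -0.1424,  0.05  ]), array([ 0.6919, -0.1375,  0.05  ])] 0.04403486773745291 len 0.26623230932410175 0.14543152302980092 cen [ 0.6134 -0.0069  0.05  ]
pad [0.6108 0.0684 0.053 ]
dial c [ 0.6028 -0.0817] r 0.04241217564197231 ang [ 0.0326 -0.6686 -1.3613 -2.0527]
pointer end [ 0.6206 -0.0952  0.094 ] start [ 0.6031 -0.0846  0.094 ]
rack 0 [[ 0.5678 -0.2415]
 [ 0.5322 -0.4795]
 [ 0.4243 -0.4641]
 [ 0.4599 -0.226 ]] cen [ 0.4961 -0.3528  0.    ] len [np.float64(0.24072321823436738), np.float64(0.10901873869986188), np.float64(0.24075119476611526), np.float64(0.1090392685721266)] yaw -0.1483991211032072 -0.1483130905127128
rack 0.006 [[ 0.5672 -0.2403]
 [ 0.5318 -0.4772]
 [ 0.4244 -0.4619]
 [ 0.4598 -0.225 ]] cen [ 0.4958 -0.3511  0.006 ] len [np.float64(0.23953080163973453), np.float64(0.10847871703470996), np.float64(0.23955863959041426), np.float64(0.10849914521275282)] yaw -0.1483991211032072 -0.1483130905127128
red [485.2985 251.6269] [481 247  10  10  67] [212.1333 127.1667] [209 125   7   5  30] (array([ 0.4508, -0.4224,  0.1197]), np.float64(0.00034846316941689395))
yellow [454.7089 247.0506] [450 242  10  11  79] [230.5814 133.5581] [227 131   8   6  43] (array([ 0.4628, -0.3475,  0.12  ]), np.float64(0.0015350951516308337))
green [424.6912 242.3088] [421 238   9  10  68] [250.2174 140.3913] [248 138   6   5  23] (array([ 0.4748, -0.273 ,  0.1202]), np.float64(0.000932202755247959))
blue [286.8621 187.5   ] [283 184   9   8  58] [344.8431 186.6863] [342 183   7   8  51] (array([0.6118, 0.0692, 0.1465]), np.float64(0.0017677701661458322))
tray ((198.66708374023438, 230.2861785888672), (92.28471374511719, 76.2924575805664), 4.316027641296387)
[[0.4199 0.4525]
 [0.629  0.4442]
 [0.6078 0.188 ]
 [0.3999 0.2012]] [0.5141 0.3215 0.024 ]
```

View pics/c3.png

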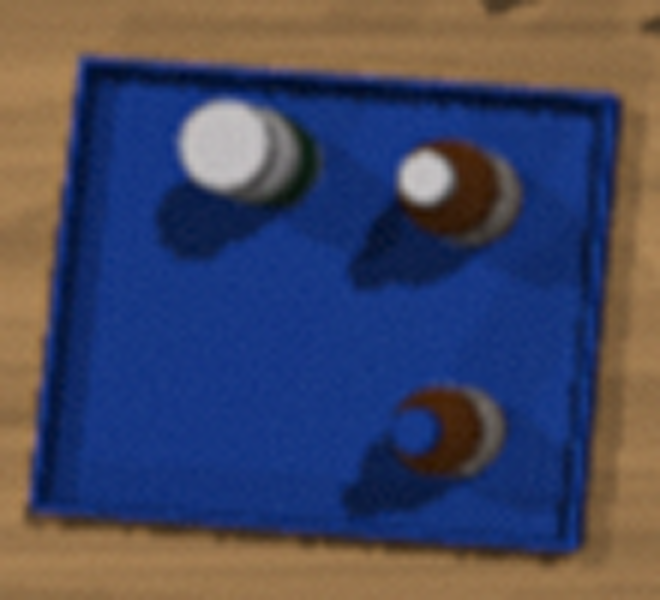

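The tray's free floor is at its front left, around crop (220,370), i.e. top-view pixel (182,242). I'll compute the targets, check IK, and then do the blue vial.

```bash
cat >> h.py <<'E'
from bench import manip
from scipy.spatial.transform import Rotation as Ro
np.set_printoptions(precision=4,suppress=True)
def quat(z,y):   # tool z, closing line y
    z=np.array(z,float);z/=np.linalg.norm(z);y=np.array(y,float);y-=z*(y@z);y/=np.linalg.norm(y)
    return Ro.from_matrix(np.c_[np.cross(y,z),y,z]).as_quat()
def down(a): return quat([0,0,-1],[np.cos(a),np.sin(a),0])  # a = angle of closing line
def best(pos,qs):   # of the two equal grasps, the one nearer the present joints
    j=np.array(manip.get_joints());o=[]
    for q in qs:
        for r in(q,(Ro.from_quat(q)*Ro.from_euler('z',np.pi)).as_quat()):
            k=manip.ik(np.asarray(pos,float),r)
            if k is not None:o.append((abs(np.array(k)-j).max(),r))
    return min(o,key=lambda e:e[0])[1] if o else None
def st(m=""): print(m,"t=%.1f"%manip.get_time_s(),np.array(manip.get_ee_pos()),"w=%.4f f=%.1f"%(manip.get_gripper_width(),manip.get_gripper_force()),np.array(manip.get_wrist_force()))
PAD=np.array([.611,.0688,.053]);DIAL=np.array([.603,-.0817,.085]);YAW=.04
E
python3 - <<'E'
from h import *
d=pickle.load(open("d0.pkl","rb"));T=d["top"];c3=lambda u,v,z:onz(T,u/6-.42+145,v/6-.42+180,z)[:2]
print("jar",c3(225,145,.089),"brown",c3(427,178,.109),"dark",c3(415,432,.104),"spot",c3(225,365,.004),"frontL",c3(35,515,.024),"wash",onz(T,338,268,.17))
up=np.array([0,0,1])
SP=np.r_[c3(225,365,.004),.004]
for a in(np.pi/2,0):
  for p in(PAD+.045*up,PAD+.17*up,SP+.045*up):
    q=best(p,[down(a)]);print(a,None if q is None else np.array(manip.ik(p,q)))
E
```

```text
jar [0.5793 0.3482] brown [0.5622 0.2549] dark [0.4546 0.2591] spot [0.4863 0.3725] frontL [0.4183 0.4507] wash [ 0.414  -0.0535  0.17  ]
1.5707963267948966 [ 0.5235  0.5969 -0.9572  1.5955  0.5114  1.2196  1.0381]
1.5707963267948966 [ 0.5251  0.4745 -0.9694  1.4506  0.391   1.4202  1.1205]
1.5707963267948966 [ 0.0587  0.7357 -1.0884  1.636   0.6906  1.2036  0.3854]
0 [ 0.461   0.5549 -0.8587  1.5986  0.4433  1.1942 -0.4895]
0 [ 0.4762  0.4459 -0.8897  1.453   0.3465  1.4064 -0.4217]
0 [ 0.011   0.686  -1.0037  1.6382  0.6195  1.1684 -1.1435]
```

Run:
```python
from h import *
up=np.array([0,0,1]);SP=np.array([.482,.368,.004])
g=PAD+.045*up
q=best(PAD+.17*up,[down(YAW)])
manip.move_pose(PAD+.17*up,q);st("above")
manip.grip(.06,5)
manip.move_linear(g,feed=.12);st("at")
manip.grip(0.0,5);st("gripped")
manip.move_linear(PAD+.165*up,feed=.15);st("lifted")
q2=best(SP+.17*up,[down(0.05)])
manip.move_pose(SP+.165*up,q2);st("over tray")
manip.move_linear(SP+.055*up,feed=.12)
print(manip.move_linear(SP+.037*up,feed=.02,contact_N=2));st("down")
im=manip.get_image("top");cv2.imwrite("pics/p1.png",cv2.resize(im["frame"][150:290,140:340],None,fx=4,fy=4))
```

```text
above t=2.8 [0.6112 0.0675 0.2228] w=0.0869 f=0.0 [ 0.281  -0.3585 -0.2224]
at t=4.8 [0.6115 0.069  0.0989] w=0.0601 f=0.0 [0.0961 0.5571 0.6234]
gripped t=5.5 [0.611  0.0688 0.098 ] w=0.0279 f=5.0 [ 0.1983 -0.1964 -1.2071]
lifted t=6.4 [0.6106 0.0686 0.217 ] w=0.0278 f=5.0 [-0.3692 -0.2695 -1.8867]
over tray t=7.7 [0.4834 0.3665 0.1689] w=0.0277 f=5.0 [ 0.1799 -0.4939 -0.5263]
True
down t=9.3 [0.4823 0.3678 0.0482] w=0.0279 f=5.0 [0.696  0.4788 0.9228]
```

View pics/p1.png

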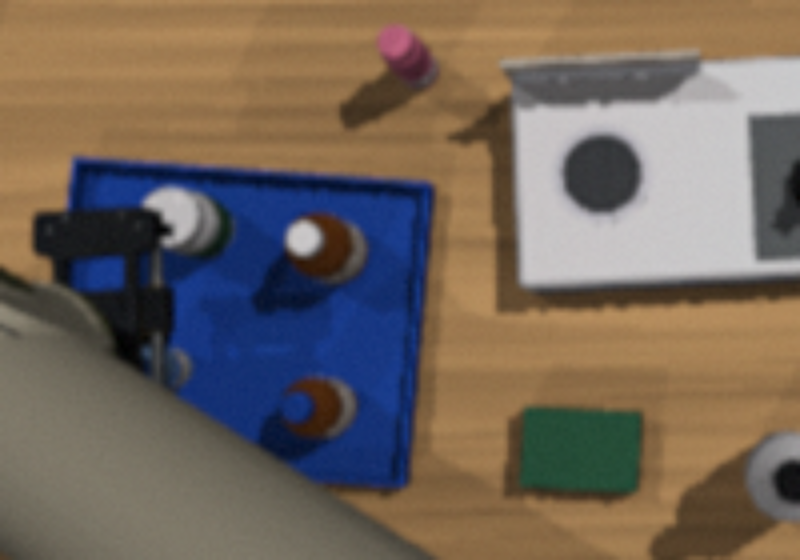

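The blue vial is at floor height in the tray, with its body at crop (172,368), and the bare pad shows clearly at crop (601,173). Next: release it, then go for the red vial.

```bash
cat >> h.py <<'E'
PSI=-.148;AX=np.array([-np.sin(.45)*np.cos(PSI),-np.sin(.45)*np.sin(PSI),np.cos(.45)])
RY=np.array([-np.sin(PSI),np.cos(PSI),0])
RB=np.array([.4508,-.4224,.1193])-.0934*AX+.0008*RY   # red vial's underside in the pocket
QR=quat(-AX,RY)
E
python3 - <<'E'
from h import *
print(RB,onz(manip.get_image("top"),290.0,193.0,.053))
manip.grip(.045);st("open")
p=np.array(manip.get_ee_pos());manip.move_linear(p+[0,0,.13],feed=.2)
a=RB+.17*AX
q=best(a,[QR]);print(q)
if q is not None:
    manip.move_pose([.5,.05,.28],down(YAW) if manip.ik(np.array([.5,.05,.28]),down(YAW)) is None else best([.5,.05,.28],[down(YAW)]))
    q=best(a,[QR]);manip.move_pose(a,q);st("above red");print(manip.get_joints())
im=manip.get_image("wrist");cv2.imwrite("pics/w1.png",im["frame"])
im=manip.get_image("scene");cv2.imwrite("pics/s1.png",cv2.resize(im["frame"][80:280,180:520],None,fx=2.3,fy=2.3))
E
```

```text
[ 0.4911 -0.4276  0.0352] [0.6105 0.0686 0.053 ]
open t=10.1 [0.4818 0.3676 0.0481] w=0.0451 f=0.0 [ 0.6282 -0.3307 -0.9882]
[ 0.9721 -0.0721  0.2225  0.0165]
above red t=13.9 [ 0.4192 -0.4155  0.1886] w=0.0452 f=0.0 [-0.3564  0.8548  1.092 ]
[ 1.8825  0.1788 -1.0718  1.889  -0.174   0.8235 -0.774 ]
```

View pics/s1.png

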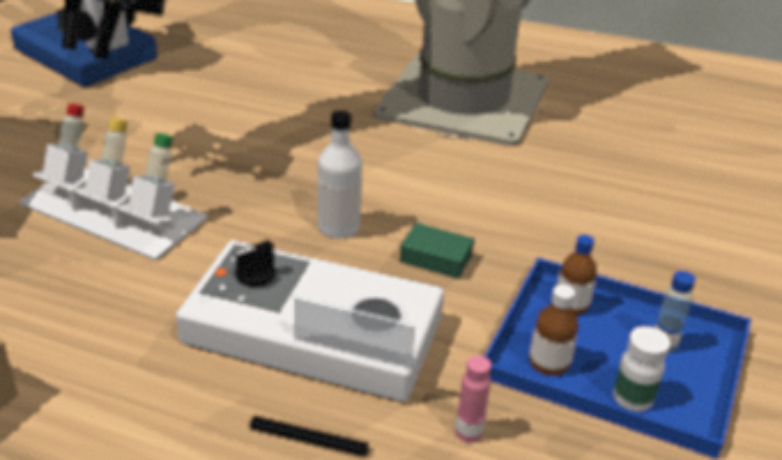

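View pics/w1.png

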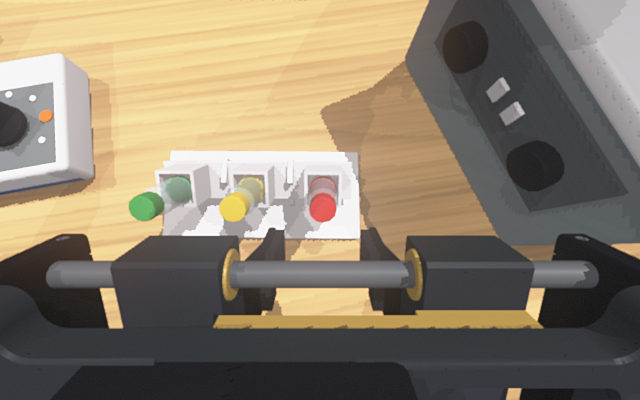

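The blue vial stands in the tray at crop (675,310), clear of the bottles. In the wrist view the red cap at (322,205) lies between the fingers. The gripper isn't visible in the scene view, so I'll check where it should project before moving on.

Run:
```python
from h import *
T=manip.get_image("top");S=manip.get_image("scene");W=manip.get_image("wrist")
p=np.array(manip.get_ee_pos());print(p,proj(T,p),proj(S,p),"start",proj(S,np.array([.205,-.591,.223])))
print("red cap expected in wrist",proj(W,RB+.09*AX),"tcp",proj(W,p))
cv2.imwrite("pics/k1.png",np.vstack([cv2.resize(T["frame"][180:400,300:640],(500,300)),cv2.resize(S["frame"][0:200,100:440],(500,300))]))
```

```text
[ 0.4186 -0.4162  0.1884] [494.569  265.5096] [216.564  102.7656] start [207.4734  60.3757]
red cap expected in wrist [321.6732 203.8238] tcp [320.5672 242.1796]
```

View pics/k1.png

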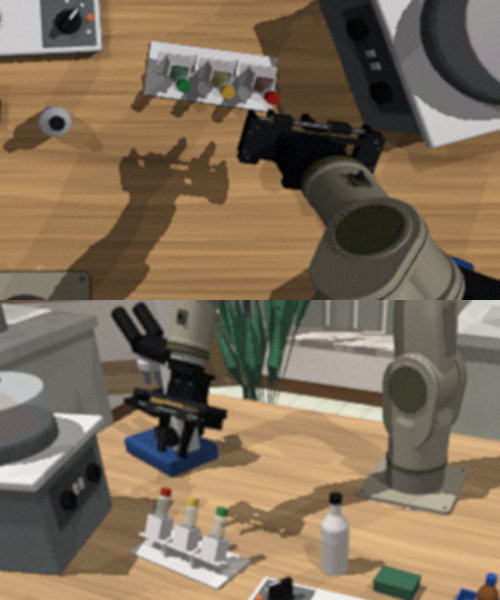

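The gripper is where it should be (scene pixel about (219,95)), and the wrist prediction matches the red cap. Before descending, I'll check clearance to the box on the right.

Run:
```python
from h import *
T=pickle.load(open("d0.pkl","rb"))["top"]
for p in((520,182),(556,290)):print(onz(T,*p,0.))
p=(RB+.045*AX)+.07*AX; 
for s in(-1,1):
  for e in(-.0375,.0375): print("body corner",p+s*.095*RY+e*np.cross(RY,AX))
```

```text
[ 0.6443 -0.5738  0.    ]
[ 0.3455 -0.6543  0.    ]
body corner [ 0.3942 -0.5092  0.1224]
body corner [ 0.461  -0.5192  0.1551]
body corner [ 0.4222 -0.3213  0.1224]
body corner [ 0.489  -0.3312  0.1551]
```

Run:
```python
from h import *
print(manip.move_linear(RB+.046*AX,feed=.1,contact_N=8));st("at red")
manip.grip(0.0,5);st("gripped")
manip.move_linear(RB+.12*AX,feed=.08);st("drawn")
manip.move_linear(RB+.12*AX+np.array([0,0,.1]),feed=.15);st("up")
W=manip.get_image("wrist");S=manip.get_image("scene")
cv2.imwrite("pics/k2.png",np.hstack([W["frame"][100:300,160:480],S["frame"][40:240,140:460]]))
```

```text
False
at red t=15.5 [ 0.4713 -0.425   0.0771] w=0.0449 f=0.0 [-0.6123  0.7275 -0.2536]
gripped t=16.0 [ 0.4713 -0.4248  0.0768] w=0.0276 f=5.0 [-0.7141  0.2498  1.1986]
drawn t=17.1 [ 0.4394 -0.4197  0.1428] w=0.0281 f=5.0 [-0.6628  0.1842 -0.2694]
up t=17.9 [ 0.439  -0.4196  0.2422] w=0.0277 f=5.0 [0.0765 0.1038 0.5665]
```

View pics/k2.png

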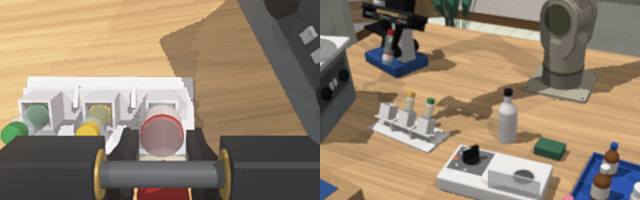

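The red vial is out of the rack and held, with its red edge at (160,135) in the left half. Yellow and green are undisturbed. Next, the pad.

Run:
```python
from h import *
up=np.array([0,0,1]);P=np.array([.6107,.0687,.053])
q=best(P+.2*up,[down(YAW+np.pi/2)])
manip.move_pose(P+.2*up,q);st("over pad")
manip.move_linear(P+.06*up,feed=.12);st("near")
print(manip.move_linear(P+.034*up,feed=.02,contact_N=2));st("down")
S=manip.get_image("scene");cv2.imwrite("pics/k3.png",cv2.resize(S["frame"][130:270,240:400],None,fx=4,fy=4))
```

```text
over pad t=19.9 [0.611  0.0672 0.2529] w=0.0278 f=5.0 [ 0.5967 -0.4859 -0.4787]
near t=21.2 [0.6111 0.0689 0.1138] w=0.0277 f=5.0 [-0.4147 -0.0286 -1.3168]
True
down t=22.0 [0.6106 0.0689 0.0977] w=0.0276 f=5.0 [-1.018   0.9096  1.8106]
```

View pics/k3.png

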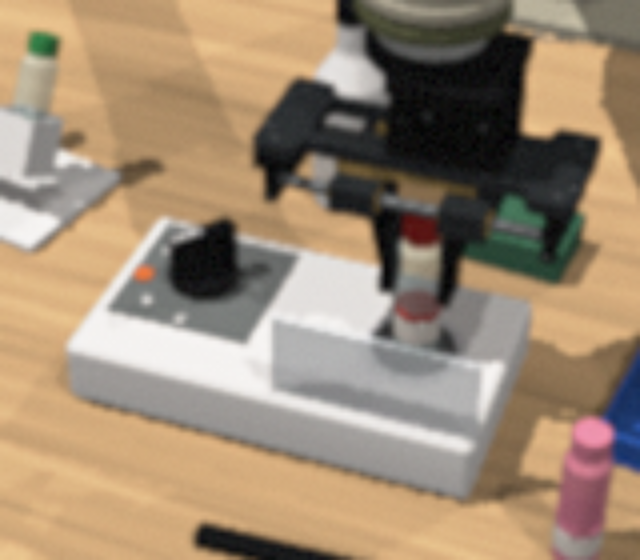

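The red vial is standing on the pad at crop (415,330), inside the dark disc. I'll release it and turn the dial.

Run:
```python
from h import *
up=np.array([0,0,1])
p=np.array(manip.get_ee_pos())
manip.grip(.05);st("open")
manip.move_linear(p+.13*up,feed=.15)
D=DIAL+[0,0,-.017]
a0=YAW-.7+np.pi/2
# choose the half turn whose whole arc has IK with joint 7 in range
j=np.array(manip.get_joints());c=[]
for h in(0,np.pi):
    ks=[manip.ik(x,down(a0+h+o)) for x,o in((D+.12*up,0),(D,0),(D,-.7),(D+.1*up,-.7))]
    print(h,[None if k is None else np.array(k)[[0,2,4,6]] for k in ks])
    if all(k is not None for k in ks): c.append((abs(np.array(ks)-j).max(),h))
h=min(c)[1]
manip.move_pose(D+.12*up,down(a0+h));st("over dial")
print(manip.move_linear(D,feed=.1,contact_N=8));st("at dial")
manip.grip(0.0,25);st("gripped")
for k in range(1,8):
    manip.move_pose(D,down(a0+h-.1*k))
manip.hold(.2);st("turned");print(np.array(manip.get_wrist_torque()))
```

```text
open t=22.7 [0.6103 0.0685 0.0976] w=0.0501 f=0.0 [ 0.8145 -1.314  -0.1727]
0 [array([ 0.9965, -1.4642,  0.7912,  0.4569]), array([ 0.9931, -1.4443,  0.987 ,  0.3552]), array([ 0.9817, -1.3972,  0.9384, -0.322 ]), array([ 0.9964, -1.4556,  0.8128, -0.2561])]
3.141592653589793 [array([ 0.8586, -1.0988,  0.4895, -2.5032]), array([ 0.7995, -0.9951,  0.5748, -2.5609]), array([-0.5156,  0.7453, -0.3936, -2.5736]), array([-0.6606,  0.9528, -0.3921, -2.5677])]
over dial t=24.4 [ 0.6026 -0.082   0.1873] w=0.0498 f=0.0 [-0.1641  0.5712  0.2294]
False
at dial t=25.8 [ 0.6034 -0.0817  0.0687] w=0.0499 f=0.0 [-0.6934  1.0457  0.4633]
gripped t=26.5 [ 0.6022 -0.0826  0.068 ] w=0.0141 f=25.0 [-4.5483 -2.4058  3.7426]
turned t=29.2 [ 0.6024 -0.0825  0.067 ] w=0.0143 f=25.0 [-3.5517 -4.8408  4.6392]
[-0.8948  0.6835 -0.0241]
```

Run:
```python
from h import *
up=np.array([0,0,1]);p=np.array(manip.get_ee_pos())
manip.grip(.05);manip.move_linear(p+.16*up,feed=.15);
manip.move_pose([.42,-.25,.3],best([.42,-.25,.3],[down(YAW+np.pi/2)]));st("away")
T=manip.get_image("top");S=manip.get_image("scene")
r=lambda a,w:cv2.resize(a,(w,300),interpolation=2)
cv2.imwrite("pics/f.png",np.vstack([np.hstack([r(T["frame"][155:230,260:375],460),r(S["frame"][165:265,245:385],340)]),np.hstack([r(T["frame"][130:290,140:385],460),r(S["frame"][110:280,330:520],340)])]))
```

```text
away t=32.6 [ 0.4204 -0.2494  0.2998] w=0.0503 f=0.0 [-0.7112  0.5129 -0.2832]
```

View pics/f.png

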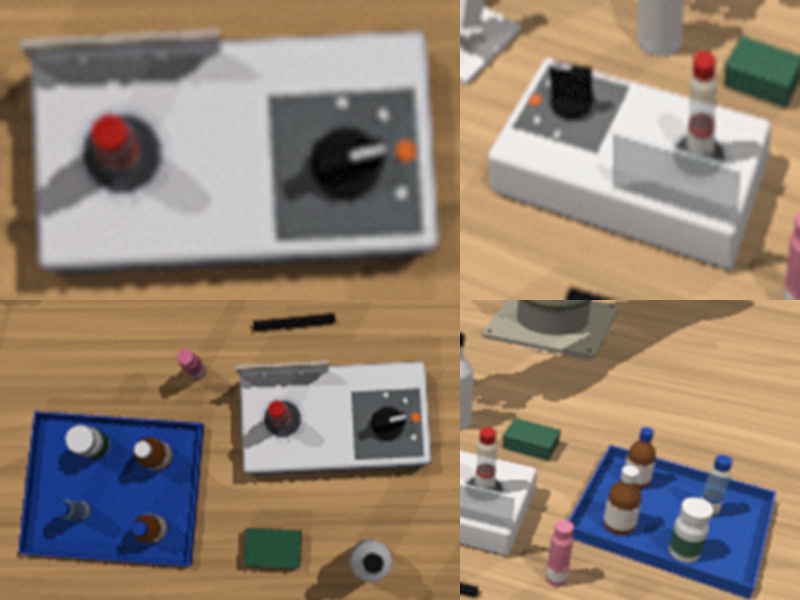

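The red vial is upright and wholly on the disc, the blue vial stands free in the tray, and the pointer (352,157)→(384,150) aims at the orange mark at (406,151). I'll measure the pointer angle and hand in if it's right.

Run:
```python
from h import *
T=manip.get_image("top");g=cv2.cvtColor(T["frame"],cv2.COLOR_BGR2HSV)
m=((g[...,2]>110)&(g[...,1]<70)).astype(np.uint8);k=np.zeros_like(m);k[188:198,345:358]=1
p=np.argwhere(m*k)[:,::-1];q=np.array([onz(T,*x,.094)[:2] for x in p.astype(float)])
w=np.linalg.svd(q-q.mean(0))[2][0];w*=np.sign(-w[1]);c=q.mean(0)-DIAL[:2]
a=[YAW-np.arctan2(*v[::-1]) for v in(w,c)];print(len(p),"dial angle: line, from axis",a)
if abs(np.mean(a)-1.4)<.12: manip.job_done();print("done",manip.get_time_s())
```

```text
18 dial angle: line, from axis [np.float64(1.3786823030171487), np.float64(1.4452319561734912)]
the job is handed in; nothing more can be done
the job is handed in; nothing more can be done
```

I handed the job in at about 33 s of the 67 s allowed: the blue vial stands free in the tray, the red vial stands upright on the pad wholly on the disc, and the dial measures about 1.4 at the orange mark.

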